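# Wedge up the specimen stage and hold it

## Robot

A 6-joint arm with a two-finger parallel gripper is mounted at the origin on a cart in front of the work surface, level with it; the furniture and walls round the work are solid. World frame = base frame: x ahead of the robot, y to its left, z up, the work surface at z = 0. Lengths are in m, angles in rad, forces in N, time in s.
With the tool pointing down it reaches from about 0.25 to 0.775 m from the base axis. Payload 4 kg.
Tool frame: the origin (TCP) lies on the centre line of the jaws, within the pads' length; the fingertips stand 8 mm ahead of it and the grasp point (between the pads) lies 11 mm behind it; z points along the fingers, x is the direction in which the jaws open and shut, and the axes are right-handed (so a half turn about z gives the same grasp; the last joint's range is limited). The gripper opens to 94 mm and grips with 3 to 60 N. Pads are 16 mm wide; open, the fingers measure 119 mm over their backs; the gripper's body (75 mm by 177 mm) begins 78 mm behind the grasp point.
Start: joints at [-1.241, 0.087, 1.371, -0, 1.684, -0.103], TCP at [0.231, -0.499, 0.214] pointing down, gripper open.
Joint ranges: [-3.1, 3.1], [-0.76, 2.03], [0.27, 2.55], [-1.08, 4.22], [0.17, 2.65], [-2.57, 2.57]. Speed limits (rad/s): [2.79, 2.79, 3.14, 3.14, 3.14, 3.14].

## Interface

Orientations are given as a unit quaternion [x, y, z, w].
In Python, from cell import arm gives the robot as it stands.
- The arm moves only by the shell command python3 -m jog 'ROWS' [FORCE]. ROWS is JSON, a list of rows, each an object with "hand": the finger opening in m, from 0 to 0.094; "slide": the shift along the tool's x, y, z in m, a list of three; "turn": the turn about the tool's z in degrees. A call has exactly 8 rows; each row is the pose to reach, as a shift and turn from the pose commanded when the call began, along the tool's axes at that moment; what a row does not reach only later rows make up. A row lasts 1/8 s, in which the tool goes at most 62.5 mm and 10.7 degrees, less where a joint would pass 70% of its speed; a pose out of reach is approached as far as the arm can. A call with a gripper value outside its range is refused whole. The fingers move at their own pace and stop on an object; FORCE is the grip in N (left out, the last holds). Time passes only in rows, so rows that repeat a pose let the fingers close, or fill a call up. It gives the time, the measured TCP pose, the force and the opening at its end, in the units of the state.
- arm.observe(): the state, without advancing time (a new reading comes with each control period).
- arm.capture(name): name is "scene" or "top" or "wrist"; returns the picture (384x512x3 uint8, red, green, blue); there is no depth.
- arm.camera_model(name): a dict with "camera_matrix" (3x3 intrinsics, pixels), "distortion" ([k1, k2, p1, p2, k3] as OpenCV has them; the pictures are not rectified), "xyz" and "rotation" of the camera in the world. Camera axes: x right, y up, looking along -z (the intrinsics and any distortion apply to the point x, -y, -z); pixel columns grow to the right and rows downward; lengths in m; the calibration is good to about 2 mm. A picture is of the moment at which its call begins: read the wrist's pose just before it. camera_model takes no time and is no camera call; for the wrist camera it gives the pose at the moment of the call.
- arm.sign_off(): hands the job in, once; it reports no verdict.
Trained networks look in the newest picture that a camera, given by its name, has taken for a name from the list of things; names that differ only in an ending like _2 or _b are one class to them, and where a whole thing is asked for, a point or a joint stands for the part that bears it (a point fixed in the world has none). Each returns a list of dicts, best first, with "score" (0 to 1); they miss things now and then, are a little off and sometimes report something else, mostly with a low value. They report only what shows in the picture. A call takes as long as a camera call. They do not tell look-alikes from the thing itself.
- arm.boxes_of(camera, label): "location" ([row, column] in pixels, amid what is visible of it).
- arm.pinpoint(camera, label): "location" ([row, column] in pixels: a listed point, or the origin of a listed thing).
The state is a dict: "time": time; "joint_pos": joint angles; "joint_vel": joint speeds; "joint_efforts": joint torques, N m; "tool_pos": TCP position; "ee_rot": TCP orientation; "contact_force": force on the tool from outside, world axes, zero at the start; "ft_torque": the same for the moment, N m; "gripper_width": opening from 0.0 (shut) to 1.0 (fully open).
Only numpy, scipy, OpenCV 4.12 (cv2) and the standard library are available. Lean on these libraries where they do the work, as an engineer would, in place of code of your own. Each camera call takes 0.05 s, during which the arm holds its last target.

## Task

Lift the steel wedge off the pile of packing plates by its tall heel, leaving the plates in place, and lay it flat on the bench in front of the lifting stand. Push it straight in, thin end first, under the bar at the near edge of the stage until the stage with its specimen block has just come up off the base, by about four millimetres and never nine. Keep the gripper off the stand and the stage, leave everything else in place, and finish the program still gripping the wedge with the stage resting on it: do not let go.

Things in the scene. Friction and masses are not known exactly. Their poses are not given: they have to be found in the camera images.
- wedge_heel (a point): Centre of the steel wedge's heel, the place to grip: a block 40 mm long (x), 30 wide (y), 48 high (z); this point is 24 mm above the flat underside, 20 mm from the heel's front and back faces. x points from heel to toe, z up. It starts flat on the upper packing plate: this point 50 mm above the bench (24 mm when the wedge lies on the bench).
- wedge_toe (a point): Thin end of the wedge: middle of the toe's lower edge, at the underside, 120 mm ahead (+x) of the heel's centre. The tongue between heel and toe is 100 mm long and 36 mm wide; its sloping top falls from 24 mm at the heel to 4 mm at the toe (1 in 5).
- wedge: The whole wedge, one loose steel piece 140 mm long, about 0.22 kg; origin at mid-length on the underside (50 mm ahead of the heel's centre), axes as for the heel.
- plate_top: Upper packing plate, pale metal, 160 x 56 x 12 mm, a hole near each end, loose; origin at the centre of its underside, x along its length. The wedge lies on it, 26 mm above the bench.
- plate_low: Lower packing plate, dark steel, 170 x 70 x 14 mm, a hole near each end, loose on the bench; origin at the centre of its underside. The upper plate lies on it. The pile stands to the left or to the right of the stand.
- stand: Fixed base of the lifting stand: two dark rails 128 mm long (x), 22 wide, 18 high, centred at y = +/-52 mm (82 mm clear between them, bare bench, open in front), a crossbar at the back (x = 56 mm), two guide posts 80 mm high. Origin on the bench midway between the rails, whose near ends are at x = -60 mm. x is the direction to push the wedge in (away from the robot), z up.
- stage_nose (a point): Lowest point, mid-width, of the round bar (12 mm thick, 84 mm long along y) under the stage's near edge: at x = -50 mm in the stand's frame, 14 mm above the bench when the stage is down. It rides on the wedge's slope: they meet with the toe about 50 mm past this point; then each 5 mm of push lifts the stage 1 mm.
- stage (a joint): Height (m) of the stage above its rest on the rails; 0 = resting on the base. The stage is a metal plate 94 x 126 x 12 mm (top 30 mm above the bench when down) that carries the specimen block, about 0.5 kg in all. It slides straight up the posts without tipping and sinks again by its weight.
- specimen: Blue specimen block with a ground steel top, 59 x 78 x 54 mm, standing loose on the stage and staying there; origin at the centre of its underside.
- parts_tin: Bystander: round open tin of small screws, 64 mm across, 20 mm high, on the side of the stand where the pile is not. Origin under its centre.
- loupe: Bystander: black loupe, 38 mm across, 38 mm high, near the robot's edge of the bench. Origin under its centre.
- cell: Bystander: upright battery cell, 26 mm across, 49 mm high, near the robot's edge of the bench. Origin under its centre.
Not all that is in view belongs to the job. Of the things shaped like the wedge, the steel one is meant.

How it is judged:
By the outcome, as a careful person would: the job done as asked, in the order asked, and still so for the second after the job is handed in, while the arm keeps its last pose, push and grip.
It also fails if it takes over 48 s, if anything falls off the work surface, if the arm or the gripper's body presses on something with over 40 N, if the wrist force passes 120 N, or if a joint passes its speed limit or range.

## Working session

There is one attempt and no reset: what is moved stays moved. The work goes in short steps, Python scripts to look and compute and a shell command to move; the robot and the scene stay as the last step left them, time stands still between calls to the robot, and variables do not carry over. Pictures are saved under pics/ and viewed, and the job is handed in when it is done.

```bash
ls; mkdir -p pics
python3 - <<'E'
from cell import arm
import cv2
s=arm.observe();print(s)
for n in ("scene","top","wrist"):
    im=arm.capture(n);cv2.imwrite(f"pics/{n}0.png",im[:,:,::-1])
    m=arm.camera_model(n);print(n,m)
    for l in ("wedge_heel","wedge_toe","stage_nose","stand","plate_top","parts_tin"):
        print(l,[(round(d["score"],2),[round(v) for v in d["location"]]) for d in arm.pinpoint(n,l)][:4])
print(arm.observe()["time"])
E
```

```text
pics
{'time': 0.0, 'joint_pos': array([-1.24110566e+00,  8.79380944e-02,  1.37224442e+00, -1.43044684e-05,
        1.68360848e+00, -1.03133445e-01]), 'joint_vel': array([ 0.00073256,  0.00086056, -0.00180302, -0.00068367, -0.00052229,
        0.00083412]), 'joint_efforts': array([ 2.52726693e-07, -3.40181315e+01, -3.02427328e+01,  7.17650517e-02,
        3.26915283e-02, -1.65496149e-04]), 'tool_pos': array([ 0.23049014, -0.49878366,  0.2123184 ]), 'ee_rot': array([ 8.42446733e-01, -5.38778521e-01, -8.64530712e-04, -6.78832435e-04]), 'contact_force': array([ 0.66977531, -0.05604783,  0.14365036]), 'ft_torque': array([0.02006029, 0.03392459, 0.00019396]), 'gripper_width': 1.000446165924455}
scene {'camera_matrix': array([[489.7958498 ,   0.        , 247.09124957],
       [  0.        , 489.7958498 , 187.81652521],
       [  0.        ,   0.        ,   1.        ]]), 'distortion': array([-0.00488411,  0.        ,  0.        ,  0.        ,  0.        ]), 'xyz': array([-0.2718597 ,  0.9385923 ,  0.63154301]), 'rotation': array([-0.19003507,  0.50431053,  0.7865672 , -0.30144586])}
wedge_h
[... 683 characters left out ...]
, [207, 347]), (0.16, [248, 240])]
wedge_toe [(0.83, [192, 199]), (0.8, [244, 141])]
stage_nose [(0.59, [185, 267]), (0.4, [174, 269])]
stand [(0.69, [175, 266])]
plate_top [(0.83, [206, 205])]
parts_tin [(0.75, [201, 347])]
wrist {'camera_matrix': array([[295.76418325,   0.        , 259.80855608],
       [  0.        , 295.76418325, 194.51859131],
       [  0.        ,   0.        ,   1.        ]]), 'distortion': array([-0.06122763,  0.        ,  0.        ,  0.        ,  0.        ]), 'xyz': array([ 0.2956123 , -0.46803316,  0.384608  ]), 'rotation': array([-0.10513092,  0.06734666, -0.53463013,  0.83581251])}
wedge_heel []
wedge_toe []
stage_nose []
stand []
plate_top []
parts_tin []
1.05
```

Run:
```python
import cv2
a=cv2.imread("pics/top0.png");cv2.imwrite("pics/top0c.png",cv2.resize(a[130:300,110:390],None,fx=2.8,fy=2.8,interpolation=3))
a=cv2.imread("pics/scene0.png");cv2.imwrite("pics/scene0c.png",cv2.resize(a[120:330,120:380],None,fx=2.8,fy=2.8,interpolation=3))
```

```text
(no output)
```

View pics/top0c.png

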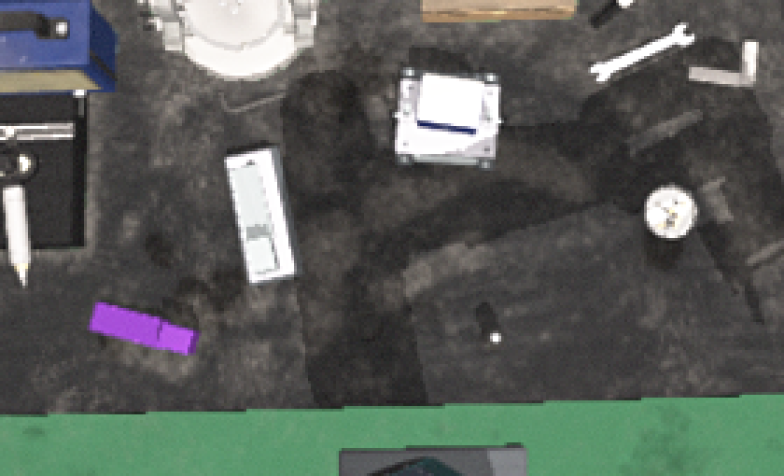

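View pics/scene0c.png

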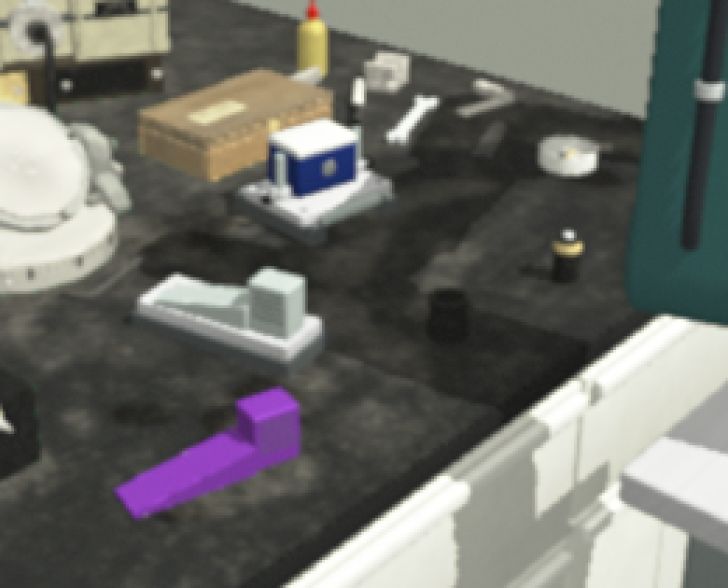

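View pics/wrist0.png

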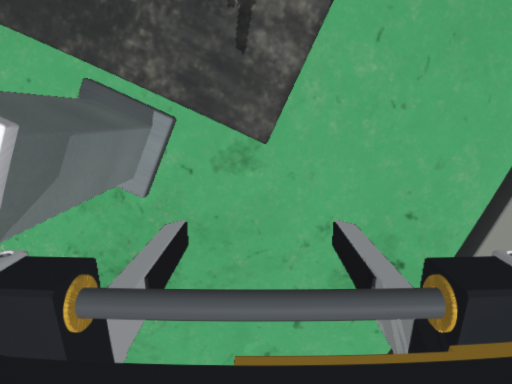

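The top view shows two wedge-shaped things: the grey steel one on the pale plate (heel at row 222, col 200; toe at 192, 199) and the purple one lying on the bench (heel at 249, 173). I choose the grey one on the pile. The stand is at about (175, 266), the tin at (205, 349), the cell at about (250, 286) and the loupe at about (243, 283).

```bash
cat > h.py <<'E'
import numpy as np,cv2
from scipy.spatial.transform import Rotation as R
def ray(m,rc):
    p=cv2.undistortPoints(np.array([[[rc[1],rc[0]]]],float),m["camera_matrix"],m["distortion"])[0,0]
    d=R.from_quat(m["rotation"]).apply([p[0],-p[1],-1.]);return m["xyz"],d
def at(m,rc,z):
    o,d=ray(m,rc);return o+d*(z-o[2])/d[2]
def tri(a,b):
    A=np.zeros((3,3));v=np.zeros(3)
    for o,d in(a,b):
        d=d/np.linalg.norm(d);P=np.eye(3)-np.outer(d,d);A+=P;v+=P@o
    return np.linalg.solve(A,v)
def proj(m,P):
    P=np.atleast_2d(P);q=R.from_quat(m["rotation"]).inv().apply(P-m["xyz"]);q=q*[1,-1,-1]
    uv=cv2.projectPoints(q,np.zeros(3),np.zeros(3),m["camera_matrix"],m["distortion"])[0][:,0]
    return uv[:,::-1]
E
python3 - <<'E'
from cell import arm
from h import *
mt,ms=arm.camera_model("top"),arm.camera_model("scene")
np.set_printoptions(precision=4,suppress=True)
Z=dict(wedge_heel=.05,wedge_toe=.026,stage_nose=.014,stand=0,plate_top=.014,specimen=.03,parts_tin=0,loupe=0,cell=0)
T=dict(wedge_heel=[222,200],wedge_toe=[192,199],stage_nose=[185,267],stand=[175,266],plate_top=[206,205],parts_tin=[201,347])
S=dict(wedge_heel=[227,216],wedge_toe=[223,179],stage_nose=[195,243],stand=[194,232],plate_top=[235,201],parts_tin=[178,320])
arm.capture("top");arm.capture("scene")
for n,z in Z.items():
    for c,m in(("top",mt),("scene",ms)):
        for d in arm.pinpoint(c,n)[:3]:
            print(n,c,round(d["score"],2),np.round(d["location"],1),at(m,d["location"],z)[:2])
E
```

```text
wedge_heel top 0.91 [221.3 199.7] [0.4597 0.226 ]
wedge_heel top 0.87 [253.6 172.3] [0.3508 0.3214]
wedge_heel scene 0.98 [229.9 217.3] [0.4578 0.2235]
wedge_heel scene 0.93 [272.1 214.5] [0.3383 0.3515]
wedge_heel scene 0.74 [232.5 199.1] [0.4808 0.2612]
wedge_toe top 0.93 [194.2 196.7] [0.5597 0.2395]
wedge_toe top 0.57 [241.6 142.6] [0.3958 0.4321]
wedge_toe top 0.46 [167.6 270.1] [ 0.6492 -0.0254]
wedge_toe scene 0.73 [300.  165.1] [0.3676 0.46  ]
wedge_toe scene 0.65 [224.8 176.5] [0.5826 0.245 ]
stage_nose top 0.94 [186.8 267.2] [ 0.5815 -0.013 ]
stage_nose scene 0.84 [199.5 242.7] [0.5728 0.0064]
stand top 0.87 [173.  269.3] [ 0.6353 -0.0229]
plate_top top 0.62 [208.3 204.8] [0.5098 0.2124]
plate_top scene 0.9 [229.3 202.8] [0.5323 0.2018]
specimen top 0.64 [167.6 269.2] [ 0.6483 -0.022 ]
specimen scene 0.71 [181.7 230.7] [ 0.6593 -0.0351]
parts_tin top 0.63 [203.9 348.1] [ 0.5129 -0.3044]
parts_tin scene 0.78 [178.6 325.6] [ 0.4974 -0.3071]
loupe top 0.52 [249.9 241.4] [0.3591 0.0855]
loupe scene 0.72 [237.7 280. ] [0.3755 0.0838]
loupe scene 0.66 [230.5 218. ] [0.5169 0.163 ]
cell top 0.48 [253.7 285.4] [ 0.3412 -0.07  ]
cell scene 0.43 [217.  321.5] [ 0.3602 -0.0793]
```

```bash
cat >> h.py <<'E'
def pose(s):
    q=R.from_quat(s["ee_rot"]);x=q.apply([1,0,0]);return np.array(s["tool_pos"]),np.degrees(np.arctan2(x[1],x[0])),q
def need(s,target,yaw=None):
    p,a,q=pose(s);d=q.inv().apply(np.array(target)-p)
    t=None if yaw is None else (a-yaw+180)%360-180
    print("t",round(s["time"],2),"pos",np.round(p,4),"yaw",round(a,2),"SLIDE mm",np.round(d*1000,1),"TURN",t, "tilt",np.round(q.apply([0,0,1]),3))
E
python3 - <<'E'
from cell import arm
from h import *
need(arm.observe(),[.47,-.02,.26],-85)
E
```

```text
t 2.05 pos [ 0.2307 -0.4993  0.2135] yaw -65.2 SLIDE mm [-334.7 -418.3  -46.5] TURN 19.799168767012446 tilt [ 0. -0. -1.]
```

```bash
python3 -m jog '[{"hand":0.094,"slide":[-0.02,-0.03,-0.01],"turn":2},{"hand":0.094,"slide":[-0.06,-0.075,-0.025],"turn":5},{"hand":0.094,"slide":[-0.098,-0.122,-0.04],"turn":8},{"hand":0.094,"slide":[-0.136,-0.17,-0.046],"turn":12},{"hand":0.094,"slide":[-0.174,-0.218,-0.046],"turn":15},{"hand":0.094,"slide":[-0.212,-0.265,-0.046],"turn":18},{"hand":0.094,"slide":[-0.25,-0.312,-0.046],"turn":20},{"hand":0.094,"slide":[-0.28,-0.35,-0.046],"turn":20}]'
python3 - <<'E'
from cell import arm
from h import *
need(arm.observe(),[.45,-.02,.26],-85)
E
```

```text
time: 3.05
tool_pos: [0.4316, -0.0961, 0.2598]
ee_rot: [0.736, -0.677, 0.001, -0.0]
contact_force: [0.4, -0.1, 0.3]
gripper_width: 0.998
t 3.05 pos [ 0.4316 -0.0961  0.2598] yaw -85.14 SLIDE mm [-74.3 -24.8  -0.2] TURN -0.14460248594545533 tilt [ 0.001 -0.    -1.   ]
```

```bash
python3 -m jog '[{"hand":0.094,"slide":[-0.02,-0.007,0],"turn":0},{"hand":0.094,"slide":[-0.045,-0.015,0],"turn":0},{"hand":0.094,"slide":[-0.065,-0.022,0],"turn":0},{"hand":0.094,"slide":[-0.074,-0.025,0],"turn":0},{"hand":0.094,"slide":[-0.074,-0.025,0],"turn":0},{"hand":0.094,"slide":[-0.074,-0.025,0],"turn":0},{"hand":0.094,"slide":[-0.074,-0.025,0],"turn":0},{"hand":0.094,"slide":[-0.074,-0.025,0],"turn":0}]'
cat > look.py <<'E'
import sys
from cell import arm
from h import *
np.set_printoptions(precision=4,suppress=True)
name=sys.argv[1];labels=[l.split(":") for l in sys.argv[2:]]
m=arm.camera_model("wrist");s=arm.observe();im=arm.capture("wrist")
cv2.imwrite(f"pics/{name}.png",cv2.resize(im[:,:,::-1],None,fx=1.56,fy=1.56,interpolation=3))
import pickle;pickle.dump((m,im,s),open(name+".pkl","wb"))
print(pose(s)[:2],m["xyz"])
for l,z in labels:
    for d in arm.pinpoint("wrist",l)[:2]: print(l,round(d["score"],2),np.round(d["location"],1),at(m,d["location"],float(z)))
E
python3 look.py w1 stage_nose:.014 stand:0 wedge_heel:.05 wedge_toe:.026 specimen:.03
```

```text
time: 4.05
tool_pos: [0.4496, -0.023, 0.2595]
ee_rot: [0.736, -0.677, 0.0, 0.0]
contact_force: [0.8, -0.5, -0.7]
gripper_width: 0.999
(array([ 0.4496, -0.023 ,  0.2595]), np.float64(-85.25539376888476)) [ 0.5209 -0.0159  0.4306]
stage_nose 0.21 [118.6  80.8] [0.5034 0.2345 0.014 ]
stand 0.93 [ 32.1 270.5] [ 0.6363 -0.0206  0.    ]
stand 0.45 [108.   95.9] [0.5192 0.2196 0.    ]
wedge_heel 0.95 [154.8  80.2] [0.4581 0.2162 0.05  ]
wedge_heel 0.74 [111.6  87.9] [0.5143 0.203  0.05  ]
wedge_toe 0.59 [59.6 66.7] [0.5792 0.2438 0.026 ]
specimen 0.62 [ 20.1 271.8] [ 0.6423 -0.0206  0.03  ]
```

View pics/w1.png

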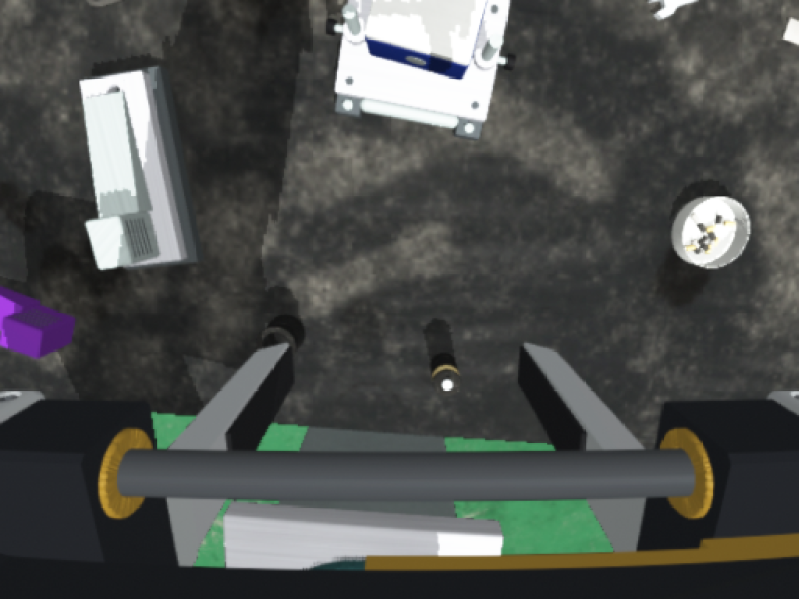

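Run:
```python
import pickle,cv2
m,im,s=pickle.load(open("w1.pkl","rb"));b=im[:,:,::-1]
cv2.imwrite("pics/w1s.png",cv2.resize(b[0:100,200:340],None,fx=5.6,fy=5.6,interpolation=cv2.INTER_CUBIC))
cv2.imwrite("pics/w1w.png",cv2.resize(b[35:185,40:140],None,fx=4,fy=4,interpolation=cv2.INTER_CUBIC))
```

```text
(no output)
```

View pics/w1s.png

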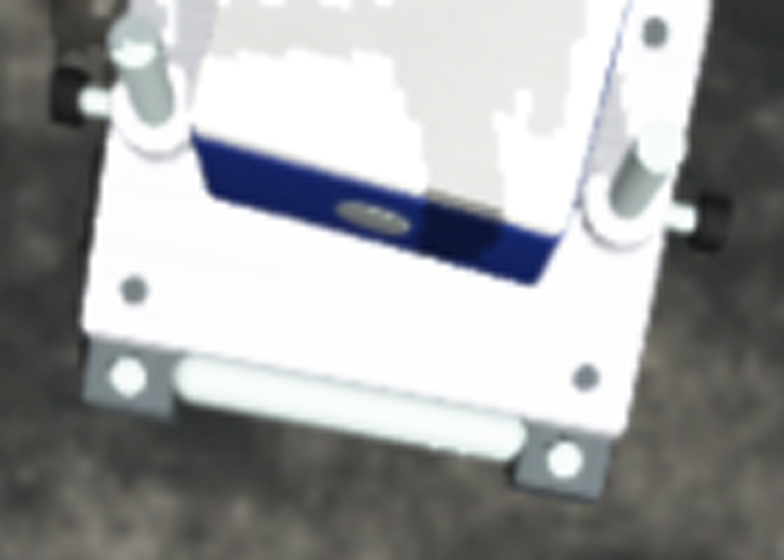

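View pics/w1w.png

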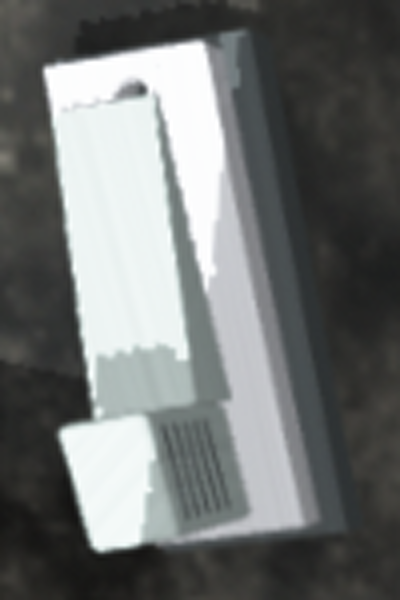

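Run:
```python
import pickle
from h import *
np.set_printoptions(precision=4,suppress=True)
m,im,s=pickle.load(open("w1.pkl","rb"))
def S(x,y,z): return at(m,[y/5.6-.4,200+x/5.6-.4],z)
def W(x,y,z): return at(m,[35+y/4-.4,40+x/4-.4],z)
def ang(a,b): d=b-a; return np.degrees(np.arctan2(d[1],d[0])),np.hypot(*d[:2])
a,b=S(82,330,.03),S(625,437,.03);print("stage",a,b,ang(b,a),(a+b)/2)
a,b=S(83,402,.018),S(602,499,.018);print("rail",a,b,ang(b,a),(a+b)/2)
a,b=S(177,378,.02),S(523,444,.02);print("bar",a,b,ang(b,a),(a+b)/2)
print("wedge toe edge")
l,r=W(57,113,.03),W(155,97,.03);print(l,r,ang(r,l),(l+r)/2)
print("heel top"); c=[W(60,430,.074),W(97,553,.074),W(177,543,.074),W(150,415,.074)];print(c);print(ang(c[1],c[0]),ang(c[2],c[3]),ang(c[2],c[1]),ang(c[3],c[0]),np.mean(c,0))
print("toe->tongue left edge",ang(W(92,418,.05),l))
```

```text
stage [0.5914 0.048  0.03  ] [ 0.5785 -0.0772  0.03  ] (np.float64(84.14637470366404), np.float64(0.1258551490958261)) [ 0.585  -0.0146  0.03  ]
rail [0.5775 0.0489 0.018 ] [ 0.5658 -0.0752  0.018 ] (np.float64(84.60805701465262), np.float64(0.12459889087251408)) [ 0.5716 -0.0132  0.018 ]
bar [0.5842 0.0269 0.02  ] [ 0.5763 -0.055   0.02  ] (np.float64(84.44993432095053), np.float64(0.08227908638994917)) [ 0.5802 -0.014   0.02  ]
wedge toe edge
[0.5739 0.2592 0.03  ] [0.5803 0.2252 0.03  ] (np.float64(100.73736038059448), np.float64(0.03458664862710783)) [0.5771 0.2422 0.03  ]
heel top
[array([0.4755, 0.2338, 0.074 ]), array([0.4377, 0.2245, 0.074 ]), array([0.4429, 0.198 , 0.074 ]), array([0.482 , 0.2044, 0.074 ])]
(np.float64(13.703079511685374), np.float64(0.03891456501195667)) (np.float64(9.235506928676635), np.float64(0.039637284906332684)) (np.float64(101.09655811807171), np.float64(0.0270616378313458)) (np.float64(102.50794734928921), np.float64(0.03012773474232066)) [0.4595 0.2152 0.074 ]
toe->tongue left edge (np.float64(11.696524245849016), np.float64(0.09880214443320447))
```

Run:
```python
from cell import arm
from h import *
need(arm.observe(),[.4595,.2155,.14],-78)
```

```text
t 4.35 pos [ 0.4497 -0.0226  0.2595] yaw -85.21 SLIDE mm [-236.4  -29.7  119.4] TURN -7.208761911781977 tilt [-0. -0. -1.]
```

```bash
python3 -m jog '[{"hand":0.094,"slide":[-0.02,-0.002,0.01],"turn":-1},{"hand":0.094,"slide":[-0.06,-0.007,0.03],"turn":-2},{"hand":0.094,"slide":[-0.105,-0.013,0.053],"turn":-4},{"hand":0.094,"slide":[-0.15,-0.019,0.076],"turn":-5},{"hand":0.094,"slide":[-0.195,-0.025,0.1],"turn":-6},{"hand":0.094,"slide":[-0.225,-0.029,0.114],"turn":-7.2},{"hand":0.094,"slide":[-0.2365,-0.0297,0.1195],"turn":-7.2},{"hand":0.094,"slide":[-0.2365,-0.0297,0.1195],"turn":-7.2}]'
python3 look.py w2 wedge_heel:.05 wedge_toe:.026 plate_top:.014
```

```text
time: 5.35
tool_pos: [0.4594, 0.2156, 0.1398]
ee_rot: [0.777, -0.629, 0.0, 0.001]
contact_force: [-0.0, -0.5, -0.3]
gripper_width: 1.001
(array([0.4594, 0.2156, 0.1398]), np.float64(-77.96640610370928)) [0.5294 0.2319 0.3108]
wedge_heel 0.9 [201.1 261.3] [0.4582 0.2152 0.05  ]
wedge_heel 0.88 [259.7 140.9] [0.3754 0.3179 0.05  ]
wedge_toe 0.71 [202.2  54.1] [0.4057 0.4228 0.026 ]
wedge_toe 0.59 [ 62.1 255.2] [0.5777 0.2463 0.026 ]
```

View pics/w2.png

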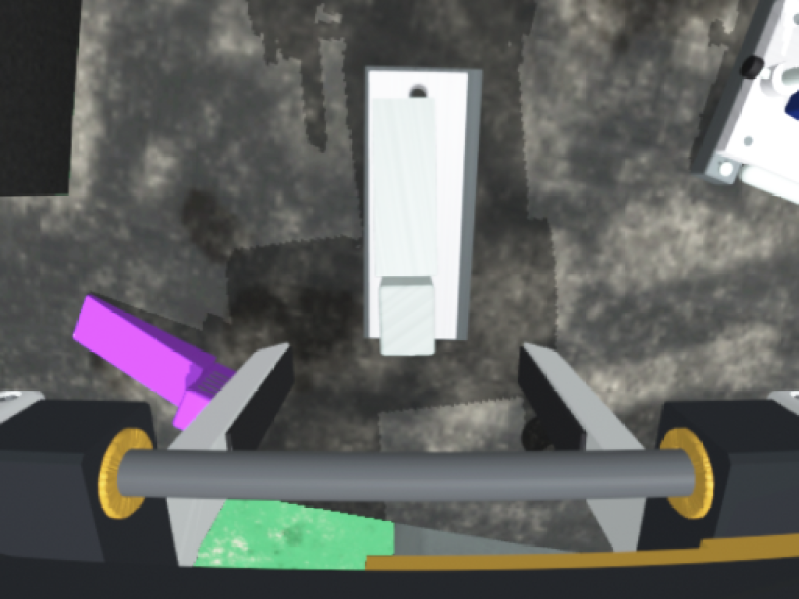

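The crop shows the steel wedge on the pale plate, square to the tool. Its heel top is centred at (407, 315) in the enlarged picture, midway between the fingers. The purple look-alike is off to the left at about (150, 355). Next I go down to the heel.

```bash
python3 -m jog '[{"hand":0.094,"slide":[0,0,0.015],"turn":0},{"hand":0.094,"slide":[0,0.001,0.04],"turn":0},{"hand":0.094,"slide":[0,0.001,0.065],"turn":0},{"hand":0.094,"slide":[0,0.001,0.085],"turn":0},{"hand":0.094,"slide":[0,0.001,0.096],"turn":0},{"hand":0.094,"slide":[0,0.001,0.099],"turn":0},{"hand":0.06,"slide":[0,0.001,0.099],"turn":0},{"hand":0.04,"slide":[0,0.001,0.099],"turn":0}]' 50
python3 look.py w3
```

```text
time: 6.55
tool_pos: [0.4593, 0.2157, 0.0419]
ee_rot: [0.777, -0.629, 0.001, -0.001]
contact_force: [0.0, -0.1, -0.6]
gripper_width: 0.823
(array([0.4593, 0.2157, 0.0419]), np.float64(-78.00201239287223)) [0.5289 0.2316 0.2131]
```

View pics/w3.png

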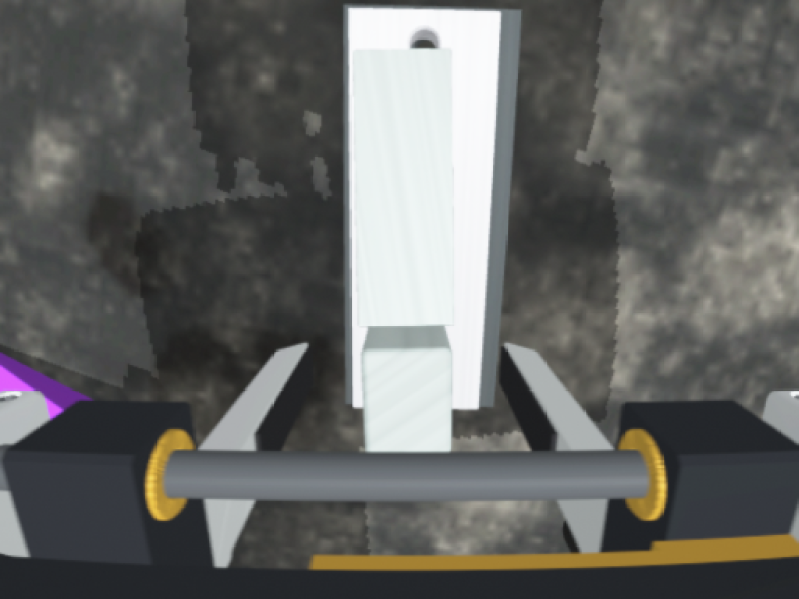

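Run:
```python
import pickle
from h import *
np.set_printoptions(precision=4,suppress=True)
m,im,s=pickle.load(open("w3.pkl","rb"))
p,a,q=pose(s)
for n,x,y,z in(("heelfrontL",363,349,.074),("heelfrontR",451,349,.074),("toeL",354,49,.03),("toeR",452,49,.03),("tongueendL",356,325,.05),("tongueR",453,325,.05)):
    P=at(m,[y/1.5625-.2,x/1.5625-.2],z); print(n,P,q.inv().apply(P-p)*1000)
```

```text
heelfrontL [0.4771 0.2348 0.074 ] [-15.002  -21.5059 -32.034 ]
heelfrontR [0.483  0.2074 0.074 ] [ 13.0487 -21.5055 -32.0378]
toeL [0.5735 0.2607 0.03  ] [ -20.2887 -121.1039   12.1643]
toeR [0.5809 0.2257 0.03  ] [  15.4819 -121.0748   12.1594]
tongueendL [0.4769 0.2396 0.05  ] [-19.7517 -22.1929  -8.032 ]
tongueR [0.4843 0.2046 0.05  ] [ 16.0066 -22.1927  -8.0368]
```

```bash
python3 -m jog '[{"hand":0.06,"slide":[-0.0013,-0.001,0],"turn":0},{"hand":0.04,"slide":[-0.0013,-0.001,0],"turn":0},{"hand":0.035,"slide":[-0.0013,-0.001,0],"turn":0},{"hand":0.032,"slide":[-0.0013,-0.001,0],"turn":0},{"hand":0.025,"slide":[-0.0013,-0.001,0],"turn":0},{"hand":0.02,"slide":[-0.0013,-0.001,0],"turn":0},{"hand":0.02,"slide":[-0.0013,-0.001,0],"turn":0},{"hand":0.02,"slide":[-0.0013,-0.001,0],"turn":0}]' 50
python3 -c "
from cell import arm;print(arm.observe())"
```

```text
time: 7.6
tool_pos: [0.4592, 0.2167, 0.0409]
ee_rot: [0.777, -0.629, 0.0, 0.0]
contact_force: [-0.3, -2.2, 0.3]
gripper_width: 0.314
{'time': 7.6, 'joint_pos': array([ 3.29510769e-01,  9.56438787e-02,  1.71379613e+00, -3.40139555e-04,
        1.33237136e+00,  1.69114260e+00]), 'joint_vel': array([ 1.18832412e-03, -2.21452772e-04,  1.08598732e-03,  4.09972964e-03,
       -5.10261417e-06, -7.94343683e-04]), 'joint_efforts': array([  0.58413606, -31.63413763, -27.81122088,   0.35013372,
        -0.29371382,  -0.03996162]), 'tool_pos': array([0.45920819, 0.21673774, 0.04092161]), 'ee_rot': array([ 7.77084695e-01, -6.29396010e-01,  8.18401367e-05,  1.80470533e-04]), 'contact_force': array([-0.31411558, -2.20826577,  0.26387785]), 'ft_torque': array([-0.24082184,  0.05427453, -0.10855298]), 'gripper_width': 0.31439402256881455}
```

```bash
python3 -m jog '[{"hand":0.02,"slide":[-0.0013,0,-0.003],"turn":0},{"hand":0.02,"slide":[0,0,-0.008],"turn":0},{"hand":0.02,"slide":[0,0,-0.018],"turn":0},{"hand":0.02,"slide":[0,0,-0.032],"turn":0},{"hand":0.02,"slide":[0,0,-0.048],"turn":0},{"hand":0.02,"slide":[0,0,-0.06],"turn":0},{"hand":0.02,"slide":[0,0,-0.065],"turn":0},{"hand":0.02,"slide":[0,0,-0.065],"turn":0}]' 55
python3 look.py w4 plate_top:.014
python3 - <<'E'
from cell import arm
import cv2
a=arm.capture("scene")[:,:,::-1];cv2.imwrite("pics/s4.png",cv2.resize(a[150:330,120:340],None,fx=3.3,fy=3.3,interpolation=2))
E
```

```text
time: 8.6
tool_pos: [0.4594, 0.217, 0.1064]
ee_rot: [0.777, -0.629, 0.0, -0.0]
contact_force: [0.0, -0.7, -2.7]
gripper_width: 0.312
(array([0.4594, 0.217 , 0.1064]), np.float64(-78.00179857558042)) [0.5293 0.233  0.2775]
```

View pics/w4.png

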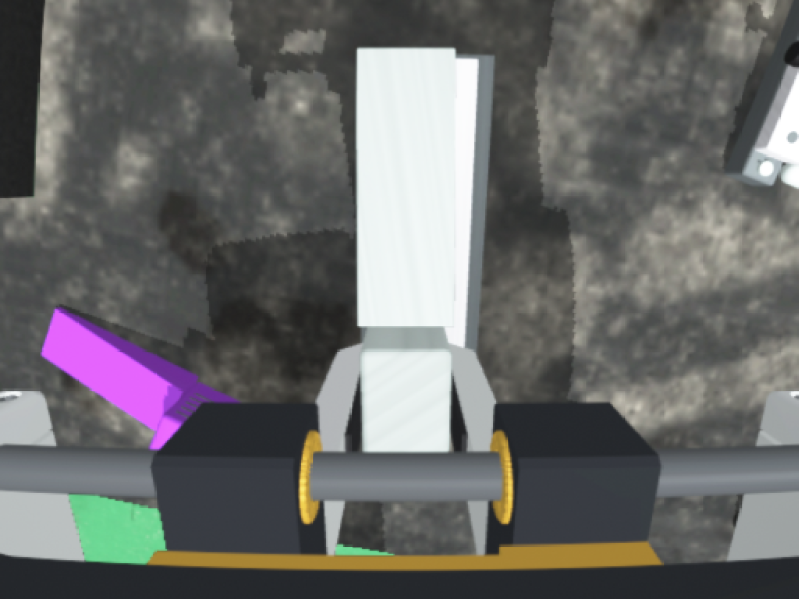

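View pics/s4.png

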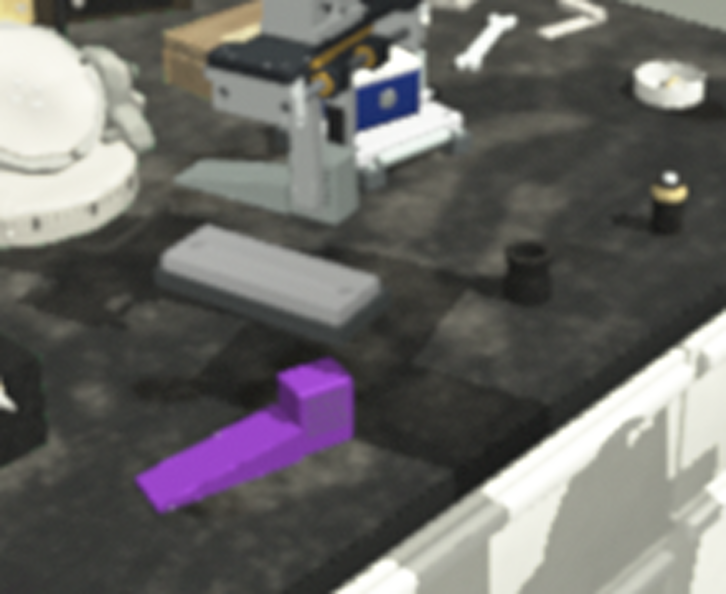

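Run:
```python
from cell import arm
from h import *
need(arm.observe(),[.421,.001,.106],-95.6)
```

```text
t 8.75 pos [0.4587 0.2167 0.1052] yaw -78.0 SLIDE mm [203.2  81.8  -0.6] TURN 17.595674758694145 tilt [-0.001 -0.001 -1.   ]
```

```bash
python3 -m jog '[{"hand":0.02,"slide":[0.01,0.006,0],"turn":1},{"hand":0.02,"slide":[0.035,0.018,0],"turn":3},{"hand":0.02,"slide":[0.075,0.035,0],"turn":6.5},{"hand":0.02,"slide":[0.12,0.052,0],"turn":10.5},{"hand":0.02,"slide":[0.16,0.066,0],"turn":14},{"hand":0.02,"slide":[0.188,0.076,0],"turn":16.5},{"hand":0.02,"slide":[0.2,0.081,0],"turn":17.6},{"hand":0.02,"slide":[0.203,0.082,0],"turn":17.6}]'
python3 look.py w5 stage_nose:.014 stand:0 specimen:.03;python3 - <<'E'
import pickle,cv2
m,im,s=pickle.load(open("w5.pkl","rb"));b=im[:,:,::-1]
cv2.imwrite("pics/w5s.png",cv2.resize(b[0:130,180:340],None,fx=5,fy=4.5,interpolation=cv2.INTER_CUBIC)[:600])
E
```

```text
time: 9.75
tool_pos: [0.4209, 0.001, 0.1058]
ee_rot: [-0.671, 0.741, 0.0, 0.0]
contact_force: [-0.0, 0.0, -2.7]
gripper_width: 0.318
(array([0.4209, 0.001 , 0.1058]), np.float64(-95.66468951307185)) [ 0.4922 -0.0051  0.2769]
stage_nose 0.5 [244.8 261. ] [0.3754 0.0056 0.014 ]
specimen 0.17 [244.5 260.5] [0.3829 0.0054 0.03  ]
```

View pics/w5.png

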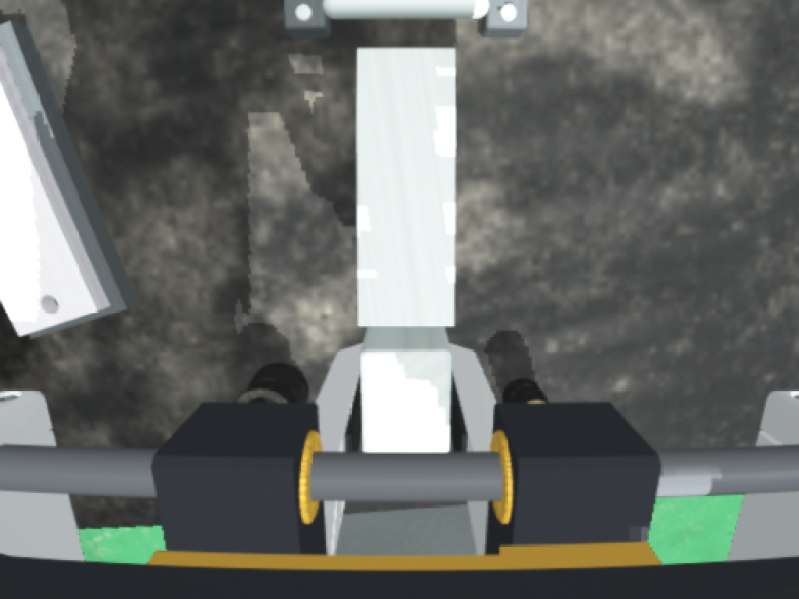

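View pics/w5s.png

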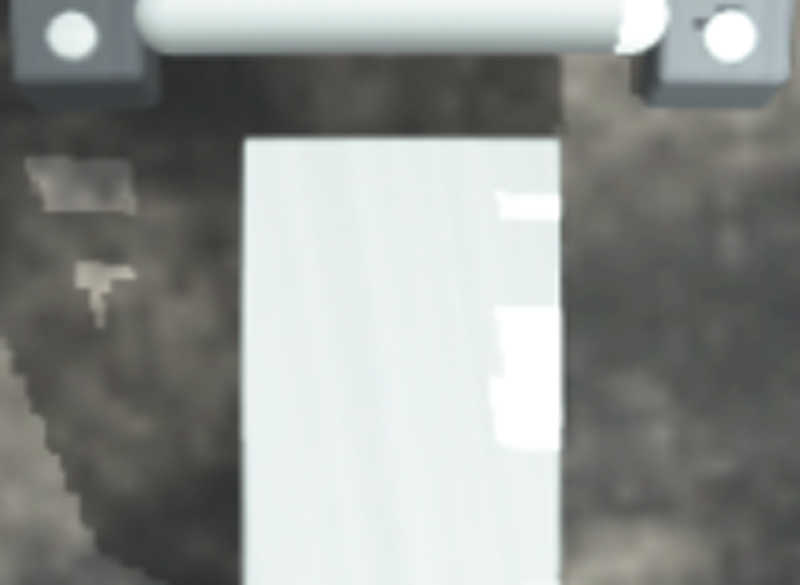

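Run:
```python
import pickle
from h import *
np.set_printoptions(precision=4,suppress=True)
m,im,s=pickle.load(open("w5.pkl","rb"))
p,a,q=pose(s)
u=.106-.0409
for n,x,y,z in(("railL",13,80,.018),("railR",790,80,.018),("boltL",72,36,.018),("boltR",730,36,.018),("bar front mid",400,53,.02),("rail bottomL",30,105,0),("railbotR",772,105,0),("toeL",243,137,.03+u),("toeR",560,137,.03+u)):
    P=at(m,[y/4.5-.4,180+x/5-.4],z); print(n,P,q.inv().apply(P-p)*1000)
for n,x,y,z in(("heelfL",362,349,.074+u),("heelfR",450,349,.074+u)):
    P=at(m,[y/1.5625-.2,x/1.5625-.2],z); print(n,P,q.inv().apply(P-p)*1000)
```

```text
railL [0.5784 0.0492 0.018 ] [ -63.5093 -151.9818   87.819 ]
railR [ 0.5661 -0.0749  0.018 ] [  61.2237 -151.9278   87.7683]
boltL [0.5846 0.0387 0.018 ] [ -53.7066 -159.1234   87.8136]
boltR [ 0.5741 -0.0657  0.018 ] [  51.2696 -159.0726   87.771 ]
bar front mid [ 0.5755 -0.0129  0.02  ] [  -1.3668 -155.1745   85.7931]
rail bottomL [0.5796 0.0507 0.    ] [ -65.0942 -153.0477  105.8194]
railbotR [ 0.567  -0.0764  0.    ] [  62.6291 -152.991   105.7676]
toeL [0.5431 0.008  0.0951] [ -19.0473 -120.9346   10.7068]
toeR [ 0.5396 -0.0277  0.0951] [  16.8047 -120.9202   10.6922]
heelfL [0.4439 0.0139 0.1391] [-15.1553 -21.5797 -33.276 ]
heelfR [ 0.4412 -0.0138  0.1391] [ 12.6502 -21.5839 -33.2873]
```

```bash
python3 -m jog '[{"hand":0.02,"slide":[0,0,0.008],"turn":0},{"hand":0.02,"slide":[0,0,0.025],"turn":0},{"hand":0.02,"slide":[0,0,0.045],"turn":0},{"hand":0.02,"slide":[0,0,0.065],"turn":0},{"hand":0.02,"slide":[0,0,0.08],"turn":0},{"hand":0.02,"slide":[0,0,0.086],"turn":0},{"hand":0.02,"slide":[0,0,0.088],"turn":0},{"hand":0.02,"slide":[0,0,0.088],"turn":0}]'
python3 - <<'E'
from cell import arm
s=arm.observe();print(s["contact_force"],s["ft_torque"],s["tool_pos"])
E
```

```text
time: 10.95
tool_pos: [0.4218, 0.0012, 0.0185]
ee_rot: [-0.672, 0.741, -0.0, 0.0]
contact_force: [0.3, -0.1, -2.5]
gripper_width: 0.315
[ 0.33767399 -0.07192358 -2.50992483] [ 0.00965954  0.04476707 -0.00781501] [0.4217836  0.0012331  0.01846509]
```

```bash
python3 -m jog '[{"hand":0.02,"slide":[0,0,0.001],"turn":0},{"hand":0.02,"slide":[0,0,0.002],"turn":0},{"hand":0.02,"slide":[0,0,0.0025],"turn":0},{"hand":0.02,"slide":[0,0,0.003],"turn":0},{"hand":0.02,"slide":[0,0,0.003],"turn":0},{"hand":0.02,"slide":[0,0,0.003],"turn":0},{"hand":0.02,"slide":[0,0,0.003],"turn":0},{"hand":0.02,"slide":[0,0,0.003],"turn":0}]'
python3 - <<'E'
from cell import arm
s=arm.observe();print(s["contact_force"],s["ft_torque"],s["tool_pos"])
E
```

```text
time: 11.95
tool_pos: [0.4213, 0.0013, 0.015]
ee_rot: [-0.672, 0.741, -0.0, -0.0]
contact_force: [0.1, -0.4, -2.8]
gripper_width: 0.317
[ 0.10131443 -0.38498436 -2.75199998] [0.04192932 0.11118392 0.02672138] [0.42125669 0.00129613 0.01498249]
```

```bash
python3 -m jog '[{"hand":0.02,"slide":[0,0,0.0005],"turn":0},{"hand":0.02,"slide":[0,0,0.001],"turn":0},{"hand":0.02,"slide":[0,0,0.001],"turn":0},{"hand":0.02,"slide":[0,0,0.001],"turn":0},{"hand":0.02,"slide":[0,0,0.001],"turn":0},{"hand":0.02,"slide":[0,0,0.001],"turn":0},{"hand":0.02,"slide":[0,0,0.001],"turn":0},{"hand":0.02,"slide":[0,0,0.001],"turn":0}]'
python3 look.py w6
```

```text
time: 12.95
tool_pos: [0.4214, 0.0013, 0.0149]
ee_rot: [-0.672, 0.741, -0.0, 0.0]
contact_force: [-4.1, 1.0, 4.5]
gripper_width: 0.319
(array([0.4214, 0.0013, 0.0149]), np.float64(-95.60106807746345)) [ 0.4925 -0.0046  0.186 ]
```

View pics/w6.png

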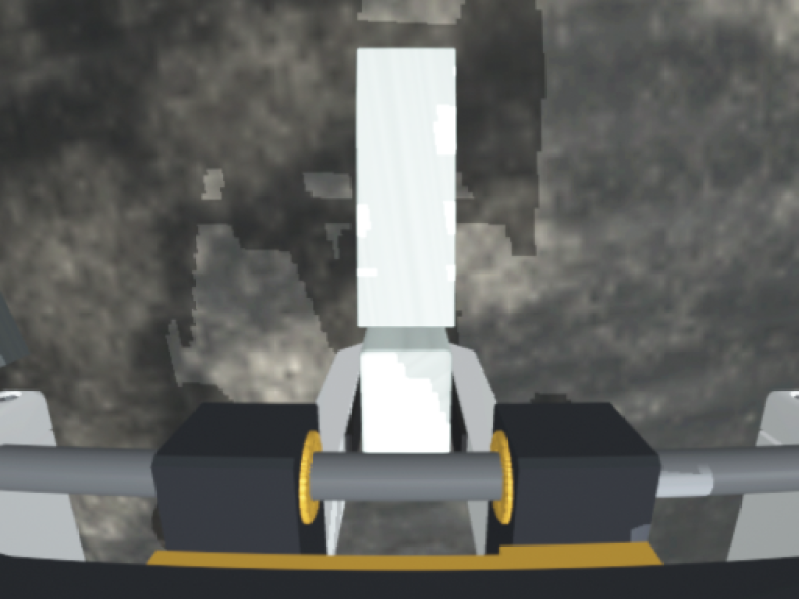

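```bash
python3 -m jog '[{"hand":0.02,"slide":[0,-0.004,0],"turn":0},{"hand":0.02,"slide":[0,-0.016,0],"turn":0},{"hand":0.02,"slide":[0,-0.03,0],"turn":0},{"hand":0.02,"slide":[0,-0.045,0],"turn":0},{"hand":0.02,"slide":[0,-0.06,0],"turn":0},{"hand":0.02,"slide":[0,-0.072,0],"turn":0},{"hand":0.02,"slide":[0,-0.079,0],"turn":0},{"hand":0.02,"slide":[0,-0.08,0],"turn":0}]'
python3 look.py w7
python3 - <<'E'
from cell import arm
import cv2
a=arm.capture("scene")[:,:,::-1];cv2.imwrite("pics/s7.png",cv2.resize(a[130:260,160:340],None,fx=4.3,fy=4.3,interpolation=2))
E
```

```text
time: 14.0
tool_pos: [0.5014, -0.0066, 0.0149]
ee_rot: [-0.672, 0.741, -0.0, 0.0]
contact_force: [-4.6, -0.4, 5.6]
gripper_width: 0.313
(array([ 0.5014, -0.0066,  0.0149]), np.float64(-95.60067318134053)) [ 0.5725 -0.0124  0.186 ]
```

View pics/w7.png

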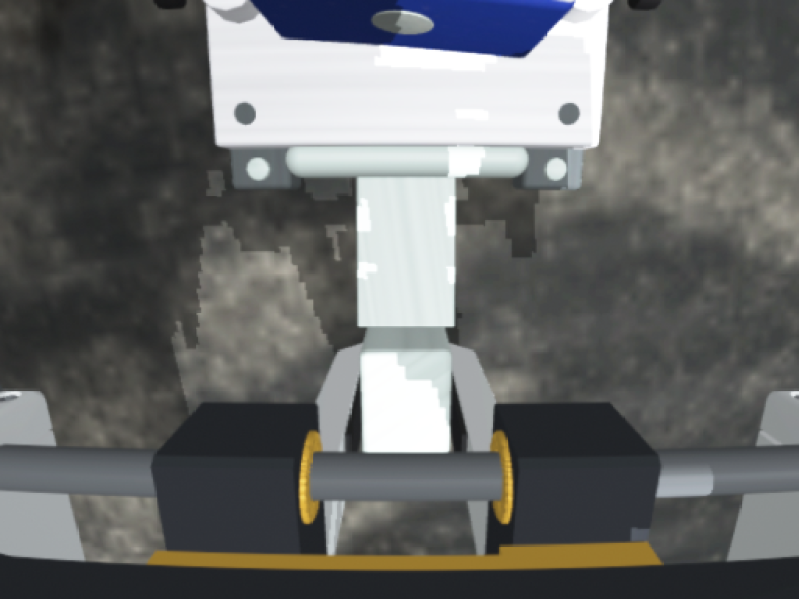

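View pics/s7.png

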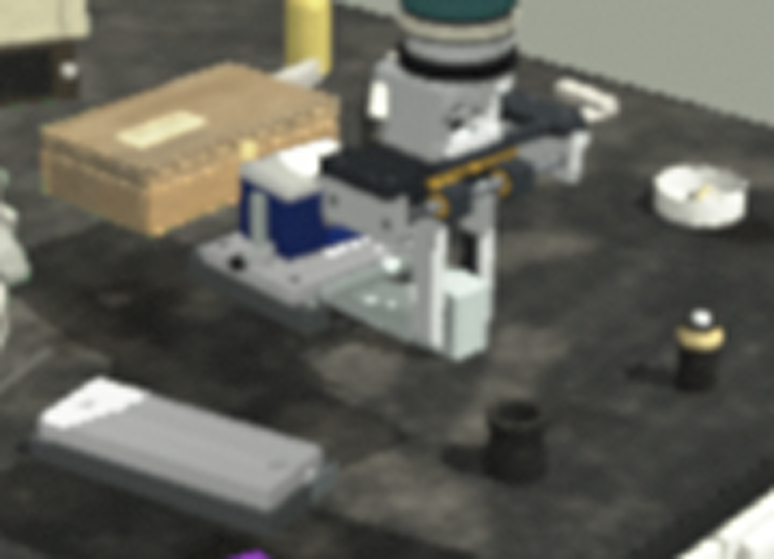

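Run:
```python
import pickle
from h import *
np.set_printoptions(precision=4,suppress=True)
m,im,s=pickle.load(open("w7.pkl","rb"))
p,a,q=pose(s)
for n,x,y,z in(("railL",233,188,.018),("railR",581,188,.018),("boltL",258,168,.018),("boltR",555,168,.018),("bar front mid",406,178,.02),("stageL",215,146,.030),("stageR",600,147,.03),("heelfL",362,350,.048),("heelfR",450,350,.048)):
    P=at(m,[y/1.5625-.2,x/1.5625-.2],z); print(n,q.inv().apply(P-p)*1000)
cv2.imwrite("pics/w7c.png",cv2.resize(im[75:235,120:400,::-1],None,fx=2.8,fy=2.8,interpolation=2))
```

```text
railL [-63.0121 -71.2565  -3.0724]
railR [ 61.1669 -71.2441  -3.0506]
boltL [-53.4938 -78.0569  -3.0682]
boltR [ 51.2888 -78.0418  -3.0498]
bar front mid [ -1.2733 -74.2965  -5.0604]
stageL [-63.5032 -84.7384 -15.0675]
stageR [ 61.9874 -84.417  -15.0455]
heelfL [-15.1885 -21.1662 -33.0827]
heelfR [ 12.6684 -21.1653 -33.0777]
```

View pics/w7c.png

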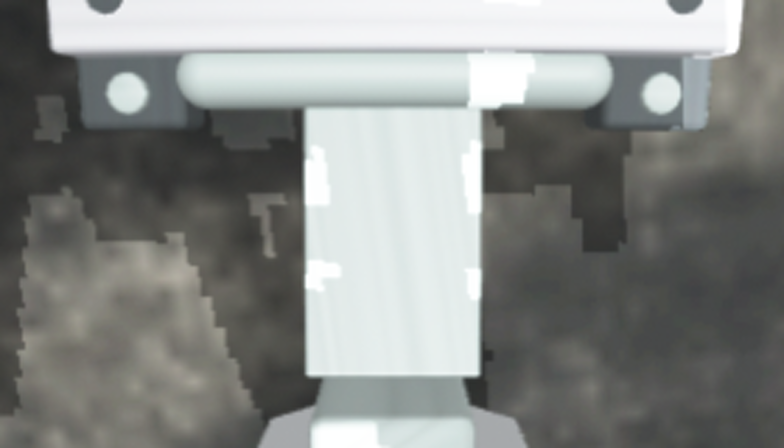

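```bash
python3 -m jog '[{"hand":0.02,"slide":[0,-0.002,0],"turn":0},{"hand":0.02,"slide":[0,-0.006,0],"turn":0},{"hand":0.02,"slide":[0,-0.01,0],"turn":0},{"hand":0.02,"slide":[0,-0.014,0],"turn":0},{"hand":0.02,"slide":[0,-0.018,0],"turn":0},{"hand":0.02,"slide":[0,-0.02,0],"turn":0},{"hand":0.02,"slide":[0,-0.02,0],"turn":0},{"hand":0.02,"slide":[0,-0.02,0],"turn":0}]' 60
python3 look.py w8
python3 - <<'E'
import pickle
from h import *
m,im,s=pickle.load(open("w8.pkl","rb"))
print(s["contact_force"],s["tool_pos"])
cv2.imwrite("pics/w8c.png",cv2.resize(im[75:235,120:400,::-1],None,fx=2.8,fy=2.8,interpolation=2))
E
```

```text
time: 15.1
tool_pos: [0.5186, -0.0082, 0.0149]
ee_rot: [-0.672, 0.741, 0.002, -0.002]
contact_force: [-10.9, 0.7, 12.2]
gripper_width: 0.311
(array([ 0.5186, -0.0082,  0.0149]), np.float64(-95.58992588349464)) [ 0.5906 -0.0141  0.1856]
[-10.90626497   0.6744847   12.15696527] [ 0.51862321 -0.00815488  0.01488165]
```

View pics/w8c.png

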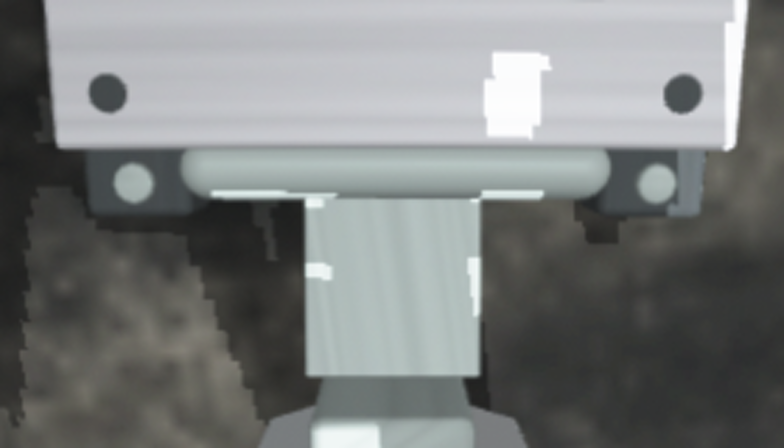

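```bash
python3 -m jog '[{"hand":0.02,"slide":[0,-0.002,0],"turn":0},{"hand":0.02,"slide":[0,-0.004,0],"turn":0},{"hand":0.02,"slide":[0,-0.006,0],"turn":0},{"hand":0.02,"slide":[0,-0.008,0],"turn":0},{"hand":0.02,"slide":[0,-0.009,0],"turn":0},{"hand":0.02,"slide":[0,-0.01,0],"turn":0},{"hand":0.02,"slide":[0,-0.01,0],"turn":0},{"hand":0.02,"slide":[0,-0.01,0],"turn":0}]' 60
python3 look.py w9
python3 - <<'E'
import pickle
from h import *
m,im,s=pickle.load(open("w9.pkl","rb"))
print(s["contact_force"],s["tool_pos"])
cv2.imwrite("pics/w9c.png",cv2.resize(im[75:235,120:400,::-1],None,fx=2.8,fy=2.8,interpolation=2))
E
```

```text
time: 16.15
tool_pos: [0.5283, -0.009, 0.0149]
ee_rot: [-0.672, 0.741, 0.002, -0.002]
contact_force: [-12.0, 0.6, 10.8]
gripper_width: 0.318
(array([ 0.5283, -0.009 ,  0.0149]), np.float64(-95.58836444397586)) [ 0.6004 -0.015   0.1856]
[-11.97945546   0.62583728  10.82319138] [ 0.52834852 -0.00904789  0.01489254]
```

View pics/w9c.png

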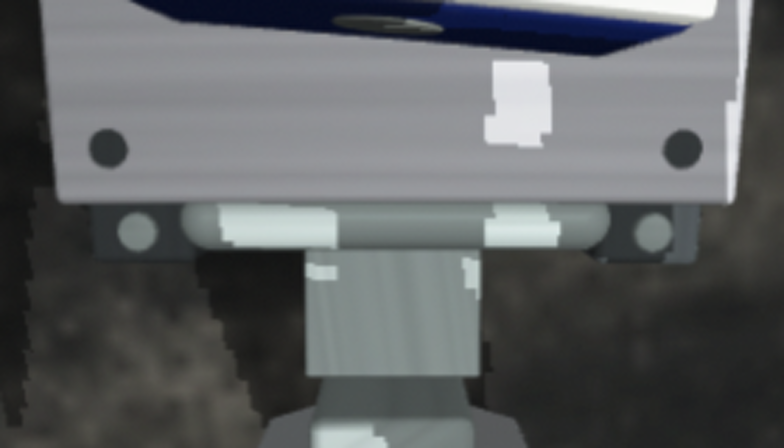

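Run:
```python
import pickle
from h import *
from scipy.optimize import brentq
np.set_printoptions(precision=4,suppress=True)
for n in("w7","w8","w9"):
    m,im,s=pickle.load(open(n+".pkl","rb"));g=cv2.cvtColor(im,cv2.COLOR_RGB2GRAY)
    r={"w7":(72,157.,364.),"w8":(108,158.,364.),"w9":(128,158.,364.)}[n]
    b={"w7":(107.5,165.,355.),"w8":(140,167.5,354.5),"w9":(157.5,169.,353.5)}[n]
    def cen(r0,c0,dark):
        r0,c0=int(round(r0)),int(round(c0));w=8
        p=g[r0-w:r0+w+1,c0-w:c0+w+1].astype(float)
        if not dark:p=-p
        t=(p.min()+np.median(p))/2;k=(p<t).astype(np.uint8)
        nl,lab,st,ce=cv2.connectedComponentsWithStats(k)
        i=min(range(1,nl),key=lambda i:np.hypot(*(ce[i]-w)))
        wt=np.where(lab==i,np.median(p)-p,0);yy,xx=np.mgrid[:2*w+1,:2*w+1]
        return [r0-w+(wt*yy).sum()/wt.sum(),c0-w+(wt*xx).sum()/wt.sum()]
    H=[cen(r[0],c,True) for c in r[1:]];B=[cen(b[0],c,False) for c in b[1:]]
    print(n,np.round(H,2).tolist(),np.round(B,2).tolist())
    d=lambda P,z:np.linalg.norm(at(m,P[0],z)-at(m,P[1],z))
    print(" hole spacing@.030",d(H,.03)*1e3,"bolt spacing@.018",d(B,.018)*1e3, "ratio",d(H,0)/d(B,0))
    zb=brentq(lambda z:d(B,z)-.1043,-.02,.06)
    print(" hole mid, bolt mid @base",(at(m,H[0],.03)+at(m,H[1],.03))/2,(at(m,B[0],.018)+at(m,B[1],.018))/2)
    for S in(.1085,.109,.1095): print("  z(S)",S,brentq(lambda z:d(H,z)-S,-.02,.08))
```

```text
w7 [[72.37, 156.67], [72.56, 364.35]] [[107.64, 165.13], [107.74, 356.25]]
 hole spacing@.030 104.02243091092939 bolt spacing@.018 105.39231362887736 ratio 1.062933646059493
 hole mid, bolt mid @base [ 0.5956 -0.015   0.03  ] [ 0.579  -0.0135  0.018 ]
  z(S) 0.1085 0.02328583290310732
  z(S) 0.109 0.022536077068710327
  z(S) 0.1095 0.021786321234313333
w8 [[107.94, 158.0], [108.17, 363.43]] [[139.89, 167.38], [139.92, 354.47]]
 hole spacing@.030 105.058591205635 bolt spacing@.018 105.3840451094766 ratio 1.0737822595729156
 hole mid, bolt mid @base [ 0.5957 -0.015   0.03  ] [ 0.5787 -0.0135  0.018 ]
  z(S) 0.1085 0.02490219993713744
  z(S) 0.109 0.02416154394892561
  z(S) 0.1095 0.023420887960713784
w9 [[127.51, 158.19], [127.73, 363.45]] [[157.42, 168.64], [157.42, 353.23]]
 hole spacing@.030 106.46256789579971 bolt spacing@.018 105.3919310716982 ratio 1.088065221977495
 hole mid, bolt mid @base [ 0.5956 -0.015   0.03  ] [ 0.5786 -0.0134  0.018 ]
  z(S) 0.1085 0.02702228739198455
  z(S) 0.109 0.026291536020717588
  z(S) 0.1095 0.025560784649450618
```

The hole spacing on the stage, checked against the fixed rail bolts, gives a lift of 1.5 mm at w8 and 3.6 mm at w9. The rate is the expected 1 in 5, so a 2 mm push is left.

```bash
python3 -m jog '[{"hand":0.02,"slide":[0,-0.001,0],"turn":0},{"hand":0.02,"slide":[0,-0.002,0],"turn":0},{"hand":0.02,"slide":[0,-0.002,0],"turn":0},{"hand":0.02,"slide":[0,-0.002,0],"turn":0},{"hand":0.02,"slide":[0,-0.002,0],"turn":0},{"hand":0.02,"slide":[0,-0.002,0],"turn":0},{"hand":0.02,"slide":[0,-0.002,0],"turn":0},{"hand":0.02,"slide":[0,-0.002,0],"turn":0}]' 60
python3 look.py w10
python3 - <<'E'
import pickle
from cell import arm
from h import *
m,im,s=pickle.load(open("w10.pkl","rb"))
print(s["contact_force"],s["tool_pos"],s["joint_vel"].round(4))
cv2.imwrite("pics/w10c.png",cv2.resize(im[75:235,120:400,::-1],None,fx=2.8,fy=2.8,interpolation=2))
g=cv2.cvtColor(im,cv2.COLOR_RGB2GRAY);H=[]
for c0 in(158,363):
    r0=131;w=8;p=g[r0-w:r0+w+1,c0-w:c0+w+1].astype(float);t=(p.min()+np.median(p))/2
    nl,lab,st,ce=cv2.connectedComponentsWithStats((p<t).astype(np.uint8));i=min(range(1,nl),key=lambda i:np.hypot(*(ce[i]-w)))
    wt=np.where(lab==i,np.median(p)-p,0);yy,xx=np.mgrid[:17,:17];H.append([r0-w+(wt*yy).sum()/wt.sum(),c0-w+(wt*xx).sum()/wt.sum()])
d=np.linalg.norm(at(m,H[0],.03)-at(m,H[1],.03));print(H,d*1e3,"lift mm",(m["xyz"][2]-.03)*(1-.10402/d)*1e3)
a=arm.capture("scene")[:,:,::-1];cv2.imwrite("pics/s10.png",cv2.resize(a[130:310,150:370],None,fx=3.3,fy=3.3,interpolation=2))
a=arm.capture("top")[:,:,::-1];cv2.imwrite("pics/t10.png",cv2.resize(a[130:300,110:390],None,fx=2.8,fy=2.8,interpolation=2))
E
```

```text
time: 17.2
tool_pos: [0.5303, -0.0093, 0.0149]
ee_rot: [-0.672, 0.741, 0.002, -0.002]
contact_force: [-11.4, 1.2, 10.7]
gripper_width: 0.316
(array([ 0.5303, -0.0093,  0.0149]), np.float64(-95.58627919178304)) [ 0.6024 -0.0152  0.1856]
[-11.42885383   1.24647308  10.67119077] [ 0.53032495 -0.00926054  0.01488934] [ 0.0007  0.0008 -0.0007  0.0002 -0.001  -0.0003]
[[np.float64(131.5226364846871), np.float64(158.2942743009321)], [np.float64(131.72681451612902), np.float64(363.41491935483873)]] 106.70666056832347 lift mm 3.9175664396180383
```

View pics/w10c.png

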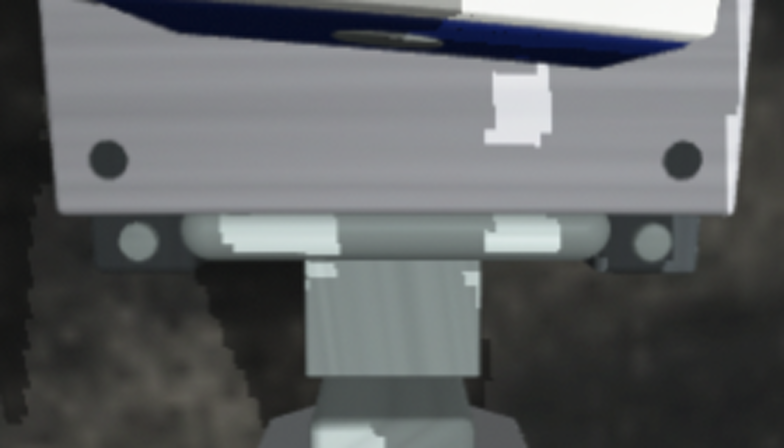

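View pics/s10.png

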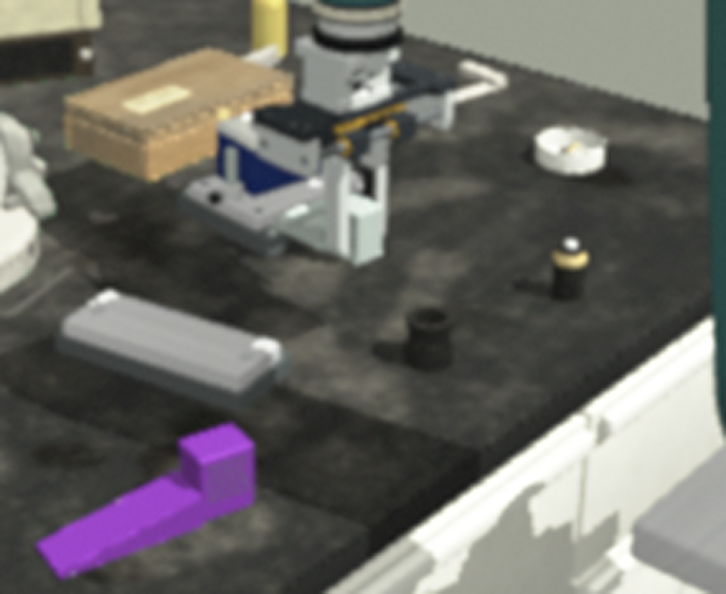

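View pics/t10.png

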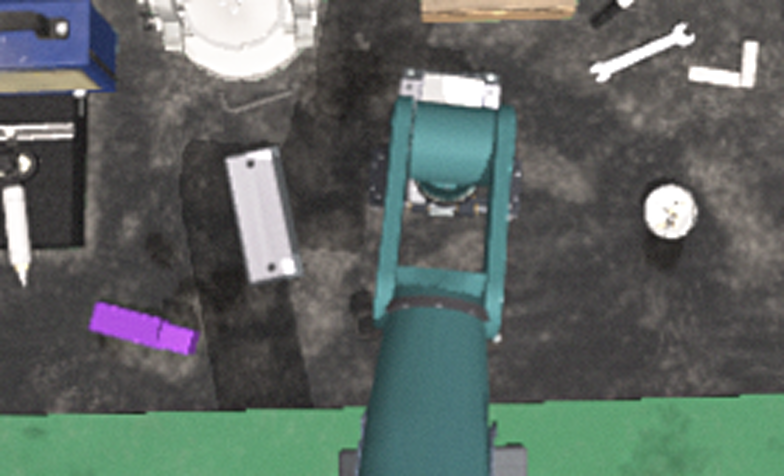

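The stage is up 3.9 mm and rests on the wedge, with the arm still. The plates, tin, loupe, cell and purple wedge are where they were. The bolts and bar sit level at rows 232–242 of the crop, and the fingers are well short of the stand. I am handing in.

```bash
python3 -c "
from cell import arm
print(arm.sign_off()); s=arm.observe(); print(s['time'],s['tool_pos'],s['contact_force'],s['gripper_width'])"
```

```text
the job is handed in; nothing more can be done
None
the job is handed in; nothing more can be done
```

The job is handed in at about 17.5 s on the robot's clock. The steel wedge is still gripped, and the stage rests on it about 3.9 mm above the base.

I gripped the wedge by its heel and lifted it off the plates. I laid it flat on the bench in line with the stand, then pushed it straight in, thin end first.

**Last checks**
- **Lift:** the spacing of the stage holes in the wrist picture gave 3.9 mm. Working from the push distance, I expected about 3.8 mm, so the two agree. The stage rose about 1 mm for each 5 mm of push.
- **Grip and force:** the opening read about 29.7 mm on the 30 mm heel. The wrist force was about 16 N and the arm was still.
- **Surroundings:** in the last pictures the plates, tin, loupe, cell and purple wedge had not visibly moved. The specimen was still on the stage, and the fingers were clear of the stand and stage.

**Limits of the checks**
- The tool lagged its commands by about 3 mm while pushing. I used the measured poses and pictures instead of the commanded distances.
- In the later wrist pictures the networks did not find the stage bar or the stand correctly, so I measured those from picture edges.
- After hand-in no further readings were possible, so the final second was not checked.

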